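Lock the lugged lid onto the shoe-care canister

TASK

Close the green shoe-care canister with its own lid, the green one with two lugs: lower it into the mouth with the lugs through the two gaps, then twist it clockwise (seen from above) until it is tight against its stops, the handle in line with the yellow marks, and let go. Leave the blue lid where it is.

Things in the scene. Friction and masses are not known exactly. Their poses are not given: they have to be found in the camera images.
- lid_grip (a point): Loose green lid: centre of its black crossbar (76 long, 16 wide, 20 tall), 56 mm above the lid's flat underside. Disc 70 mm across, 8 thick; two lugs 24 wide, 8 thick, stick out 52 mm from the middle at both sides, exactly in line with the crossbar. x: along crossbar and lugs, z up. Half a turn makes no difference. About 0.2 kg; lies flat.
- canister: Green round canister, 130 mm across, 104 high, screwed down. Origin: centre of its underside, z up. Two steel ledges in its mouth, tops at 104 mm, 82 mm apart across the middle, leave two opposite gaps 70 degrees wide, centred 60 degrees counter-clockwise (from above) of its +x and -x. Yellow marks on the rim at +x and -x show where the handle points when locked.
- seat (a point): Centre of the canister's black level seat, 85 mm above its underside, in a 116 mm bore; the lid's underside rests on it (grip then 56 mm above it). Play on entry: 15 degrees, 6 mm. Lugs turn clockwise under the ledges, whose ramped undersides grip over the last 10 degrees; hard stops after 60 degrees, handle then along this x axis (that of the canister). Friction then holds it.
- spare_grip (a point): Blue lid of another tub, to be left alone: centre of its black crossbar, 56 mm above its underside. Same handle, axes and weight as the green lid, but a plain blue disc 100 mm across, 8 mm thick, without lugs. The two lids may lie in either place.
Things that resemble listed ones, but are neither listed nor needed, are in the scene too. Several things look just like the part that bears lid_grip: the one meant starts farthest to the robot's left.

How it is judged:
At the end, for the whole second after the job is handed in: The green lid sits level on the canister's seat (grip 141 mm above the canister's origin within 5 mm, within 12 mm of its axis, tilt under 0.1 rad), its handle within 0.18 rad (10 degrees) of the canister's x axis, lugs under the ledges, released and at rest (z of lid_grip in the frame of canister between 0.136 and 0.146 m and horizontal distance between lid_grip and canister below 0.012 m and angle between the x axis of lid_grip and the x axis of canister, either way round below 0.18 rad and angle between lid_grip's own z axis and vertical below 0.1 rad and linear speed of lid below 0.02 m/s); the robot touches nothing.
It fails at once if the blue lid is moved by more than 30 mm (distance of spare_grip from where it was at the start of the episode above 0.03 m).
It also fails if it takes over 35 s, if anything falls off the work surface, if the arm or the gripper's body presses on something with over 40 N, if the wrist force passes 120 N, or if a joint passes its speed limit or range.

ROBOT

A 6-joint arm with a two-finger parallel gripper is mounted at the origin on the work surface. World frame = base frame: x ahead of the robot, y to its left, z up, the work surface at z = 0. Lengths are in m, angles in rad, forces in N, time in s.
With the tool pointing down it reaches from about 0.425 to 0.95 m from the base axis. Payload 3.5 kg.
Tool frame: the origin (TCP) lies midway between the tips of the shut fingers; the grasp point (between the pads) lies 19 mm behind it; x points along the fingers, y is the direction in which the jaws open and shut, and the axes are right-handed (so a half turn about x gives the same grasp; the last joint's range is limited). The gripper opens to 85 mm and grips with 20 to 120 N. Pads are 22 mm wide; open, the fingers measure 114 mm over their backs; the gripper's body (76 mm by 85 mm) begins 54 mm behind the grasp point. The pads swing forward as they close: fully open they stand 13 mm farther back than shut.
Start: joints at [1.036, 0.286, 1.577, -0, 1.279, -0.15], TCP at [0.253, 0.626, 0.231] pointing down, gripper open.
Joint ranges: [-2.77, 2.77], [-0.9, 2.22], [0.21, 2.48], [-1.53, 4.67], [0.24, 2.81], [-2.84, 2.84]. Speed limits (rad/s): [2.79, 2.79, 3.14, 3.14, 3.14, 3.14].

INTERFACE

Orientations are given as a unit quaternion [x, y, z, w].
In Python, from plant import telemetry, read_camera, camera_info, order gives the robot as it stands.
- The arm moves only by the tool arm_command, never from a script. Its argument "rows" is a list of rows, each an object with "travel": the shift along the tool's x, y, z in m, a list of three; "twist": the turn about the tool's x in degrees; "jaw": the finger opening in m, from 0 to 0.0854. A call has exactly 10 rows; each row is the pose to reach, as a shift and turn from the pose commanded when the call began, along the tool's axes at that moment; what a row does not reach only later rows make up. A row lasts 1/10 s, in which the tool goes at most 50 mm and 8.59 degrees, less where a joint would pass 70% of its speed; a pose out of reach is approached as far as the arm can. A call with a gripper value outside its range is refused whole. The fingers move at their own pace and stop on an object; the grip force is fixed at half the most. Time passes only in rows, so rows that repeat a pose let the fingers close, or fill a call up. It gives the time, the measured TCP pose, the force and the opening at its end, in the units of the state.
- telemetry.observe(): the state, without advancing time (a new reading comes with each control period).
- read_camera(name): name is "side" or "top" or "wrist"; returns the picture (400x640x3 uint8, red, green, blue); there is no depth.
- camera_info(name): a dict with "fx", "fy", "cx", "cy" (pixels), "rvec" (rotation vector, rad) and "tvec" (3), from world to camera coordinates, as OpenCV has them. Camera axes: x right, y down, z forward; pixel columns grow to the right and rows downward; lengths in m; the calibration is good to about 2 mm. A picture is of the moment at which its call begins: read the wrist's pose just before it. camera_info takes no time and is no camera call; for the wrist camera it gives the pose at the moment of the call.
- order.job_done(): hands the job in, once; it reports no verdict.
The state is a dict: "clock": time; "qpos": joint angles; "qvel": joint speeds; "joint_torque": joint torques, N m; "ee_pos": TCP position; "ee_rot": TCP orientation; "force": force on the tool from outside, world axes, zero at the start; "torque": the same for the moment, N m; "width": opening from 0.0 (shut) to 1.0 (fully open).
Only numpy, scipy, OpenCV 4.12 (cv2) and the standard library are available. Lean on these libraries where they do the work, as an engineer would, in place of code of your own. Each camera call takes 0.05 s, during which the arm holds its last target. There are 200 camera calls.

## Working session

There is one attempt and no reset: what is moved stays moved. The work goes in short steps, Python scripts to look and compute and a tool call to move; the robot and the scene stay as the last step left them, time stands still between calls to the robot, and variables do not carry over. Pictures are saved under pics/ and viewed, about 8 in all and at most 12, crops included, and the job is handed in when it is done.

Besides the shell and the picture viewer there is one more tool, called after "Request:" by a JSON object that holds its "op" and its "data". arm_command: Moves the arm, as the interface text tells. Its arguments: {"type":"object","properties":{"rows":{"type":"array"}},"required":["rows"]}

```bash
mkdir -p pics
python3 - <<'E'
from plant import *
import cv2
s=telemetry.observe();print({k:s[k] for k in('clock','ee_pos','ee_rot','width','force')})
for n in("top","side"):
    im=read_camera(n);cv2.imwrite(f"pics/{n}0.png",im[...,::-1]);print(n,camera_info(n))
im=read_camera("wrist");cv2.imwrite("pics/wrist0.png",im[...,::-1]);print(camera_info("wrist"))
E
```

```text
{'clock': 0.0, 'ee_pos': array([0.25302378, 0.62507868, 0.22994631]), 'ee_rot': array([ 0.13442968,  0.69433056, -0.13598916,  0.6937872 ]), 'width': 1.0008264226438108, 'force': array([-0.58780061, -0.21116947, -0.34193339])}
top {'fx': 440.90587078170444, 'fy': 440.90587078170444, 'cx': 312.3439210994594, 'cy': 193.49946920078668, 'rvec': array([ 2.21476774, -2.18166599,  0.11355836]), 'tvec': array([-0.10080694,  0.5845706 ,  0.98002884])}
side {'fx': 414.9520026043004, 'fy': 414.9520026043004, 'cx': 330.59581800718735, 'cy': 201.0320351875019, 'rvec': array([-0.0720474 ,  2.8659621 , -1.28194422]), 'tvec': array([0.565954  , 0.14872173, 0.71322026])}
{'fx': 296.81389255267413, 'fy': 296.81389255267413, 'cx': 321.1964888476698, 'cy': 203.0614622219416, 'rvec': array([-2.39506896, -1.61600636, -0.23659786]), 'tvec': array([-0.6743896 , -0.03823431,  0.37761111])}
```

View pics/top0.png

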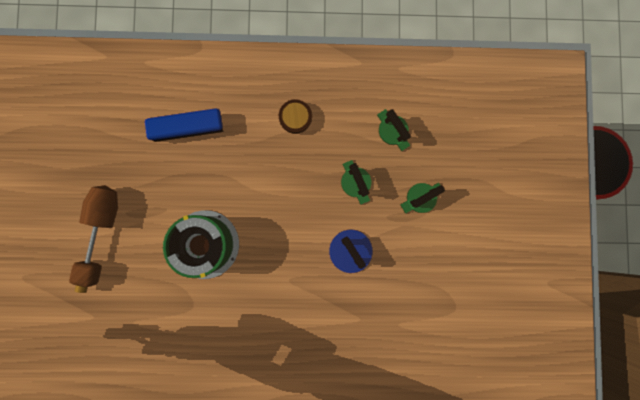

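View pics/side0.png

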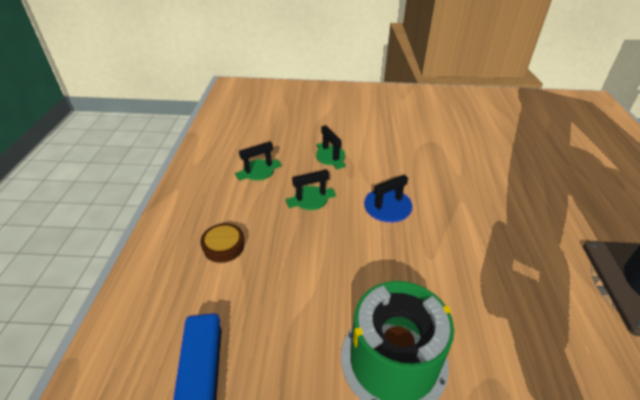

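Top view: canister at about (198,246), green lids at (395,128), (357,182) and (424,197), blue lid at (351,251). In the side view the canister is at (403,335). Next I turn these into world positions.

```bash
cat > h.py <<'E'
import numpy as np, cv2
from plant import *
def ray(info,uv,z):
    R=cv2.Rodrigues(np.array(info['rvec']))[0];t=np.array(info['tvec'])
    uv=np.atleast_2d(uv).astype(float)
    d=np.c_[(uv[:,0]-info['cx'])/info['fx'],(uv[:,1]-info['cy'])/info['fy'],np.ones(len(uv))]@R
    c=-R.T@t
    return c+d*((z-c[2])/d[:,2])[:,None]
def blobs(mask,mn):
    n,l,st,c=cv2.connectedComponentsWithStats(mask.astype(np.uint8))
    return [(np.argwhere(l==i)[:,::-1],c[i],st[i]) for i in range(1,n) if st[i,4]>=mn]
def axis(P):
    P=P[:,:2]; m=P.mean(0); w,v=np.linalg.eigh(np.cov((P-m).T)); a=v[:,1]
    pr=(P-m)@v; return m,np.degrees(np.arctan2(a[1],a[0]))%180,np.ptp(pr,axis=0)
E
python3 - <<'E'
from h import *
for n in("top","side"):
    im=cv2.imread(f"pics/{n}0.png");I=camera_info(n);h=cv2.cvtColor(im,cv2.COLOR_BGR2HSV)
    R=cv2.Rodrigues(I['rvec'])[0];print(n,"cam",-R.T@I['tvec'])
    H,S,V=[h[...,i].astype(int) for i in range(3)]
    for nm,m,z in(("green",(H>40)&(H<90)&(S>100),.008),("black",(V<48),.066 if n=="top" else .056),("yellow",(H>22)&(H<34)&(S>150)&(V>120),.104),("blue",(H>105)&(H<130)&(S>110),.008)):
        for p,c,st in blobs(m,8 if nm=="yellow" else 60):
            if st[4]>6000: continue
            a=axis(ray(I,p,z)); print(nm,c.round(1),st,a[0].round(4),a[1].round(1),a[2].round(4))
t=cv2.imread("pics/top0.png")
cv2.imwrite("pics/c.png",np.hstack([cv2.resize(t[200:290,150:250],None,fx=4,fy=4,interpolation=2),cv2.resize(t[90:180,335:435],None,fx=4,fy=4,interpolation=2)]))
E
```

```text
top cam [ 0.51232761 -0.06256077  1.02271596]
green [390.1 132. ] [378 110  32  41 505] [ 0.7347 -0.2727] 35.4 [0.0469 0.1025]
green [351.7 184.2] [341 161  29  43 459] [ 0.6103 -0.1834] 26.1 [0.0475 0.1028]
green [365.4 177.9] [358 168  13  22 136] [ 0.6255 -0.2153] 23.9 [0.0179 0.054 ]
green [419.4 197.9] [401 183  39  30 593] [ 0.5809 -0.3415] 128.7 [0.0679 0.1044]
green [220.3 241.6] [188 216  44  59 534] [0.4741 0.1157] 13.7 [0.0851 0.1378]
green [172.  248.1] [163 218  37  60 260] [0.4581 0.2239] 17.5 [0.0637 0.1386]
black [397.4 125.3] [385 110  25  31 315] [ 0.7374 -0.2771] 34.2 [0.0306 0.0751]
black [188.5 135.1] [153 128  70  13 157] [0.7061 0.1809] 99.7 [0.0078 0.1504]
black [609.2 162.3] [ 594  130   35   65 1734] [ 0.6635 -0.7532] 179.6 [0.0763 0.1443]
black [358.5 179.7] [349 164  20  32 273] [ 0.6148 -0.1913] 24.0 [0.0225 0.0736]
black [111.9 208.8] [101 187  16  40 134] [0.5431 0.3382] 4.3 [0.031  0.0848]
black [427.2 196.4] [411 186  33  21 262] [ 0.5805 -0.3428] 120.4 [0.0183 0.0788]
black [224.5 240.2] [208 217  24  53 291] [0.4793 0.0965] 11.1 [0.043  0.1125]
blac
[... 1467 characters left out ...]
5  29 430] [ 0.6156 -0.1806] 46.8 [0.0751 0.0983]
black [389.6 188.6] [374 176  33  32 447] [ 0.4592 -0.1685] 50.7 [0.0551 0.1105]
black [632.7 269.3] [622 245  18  50 580] [0.0786 0.0091] 61.5 [0.0257 0.1169]
black [609.1 290.6] [585 246  46  84 214] [0.1371 0.0525] 90.0 [0.0049 0.1578]
black [403.  327.5] [ 374  294   60   69 2391] [0.46   0.1343] 76.0 [0.0852 0.1075]
yellow [446.6 309.1] [443 305   8   9  43] [0.4088 0.1345] 114.9 [0.008  0.0129]
yellow [356.8 334.7] [354 328   8  18  85] [0.5283 0.1783] 77.4 [0.0091 0.0245]
blue [388.5 205.9] [ 365  188   47   34 1071] [ 0.456 -0.171] 35.6 [0.0963 0.0959]
blue [198.5 358.6] [ 174  314   46   86 3187] [0.7489 0.17  ] 101.1 [0.0555 0.1339]
```

View pics/c.png

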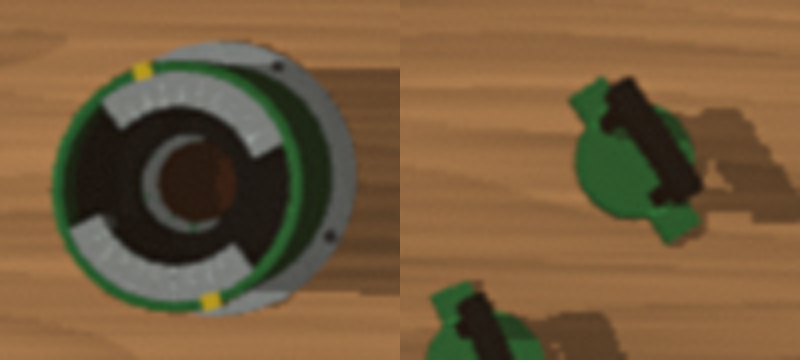

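The target lid is the one at about (0.614, -0.187), since it has the largest y. Its bar lies at about 25°. The canister is at about (0.468, 0.153), with its x axis at about 18.5° (marks 123 mm apart, which fits). I'll go above the lid and look with the wrist camera.

```bash
cat >> h.py <<'E'
from scipy.spatial.transform import Rotation as Ro
def plan(p,yaw):
    s=telemetry.observe();R=Ro.from_quat(s['ee_rot']).as_matrix()
    y=np.degrees(np.arctan2(R[1,1],R[0,1]))
    print("t",s['clock'],"pos",s['ee_pos'].round(4),"yawy",round(y,1),"down",R[:,0].round(3),"F",s['force'].round(1),"w",s['width'],"travel",(R.T@(np.array(p)-s['ee_pos'])).round(4),"twist",round(-(yaw-y),1))
E
python3 -c "
from h import *
plan([.614,-.187,.231],-65)"
```

```text
t 0.15 pos [0.2531 0.6252 0.2302] yawy 68.0 down [-0.001 -0.002 -1.   ] F [ 0.5 -0.  -0.1] w 1.00147470533165 travel [ 2.000e-04 -6.173e-01  6.394e-01] twist 133.0
```

Request:
{"op": "arm_command", "data": {"rows": [{"travel": [0,-0.617,0.639],"twist": 133,"jaw": 0.085},{"travel": [0,-0.617,0.639],"twist": 133,"jaw": 0.085},{"travel": [0,-0.617,0.639],"twist": 133,"jaw": 0.085},{"travel": [0,-0.617,0.639],"twist": 133,"jaw": 0.085},{"travel": [0,-0.617,0.639],"twist": 133,"jaw": 0.085},{"travel": [0,-0.617,0.639],"twist": 133,"jaw": 0.085},{"travel": [0,-0.617,0.639],"twist": 133,"jaw": 0.085},{"travel": [0,-0.617,0.639],"twist": 133,"jaw": 0.085},{"travel": [0,-0.617,0.639],"twist": 133,"jaw": 0.085},{"travel": [0,-0.617,0.639],"twist": 133,"jaw": 0.085}]}}

```text
clock: 1.15
ee_pos: [0.4566, 0.1668, 0.2313]
ee_rot: [0.573, 0.414, -0.573, 0.414]
force: [0.6, 0.1, -0.2]
width: 1.0
```

```bash
python3 -c "
from h import *
plan([.614,-.187,.231],-65)"
```

```text
t 1.15 pos [0.4566 0.1668 0.2313] yawy -18.3 down [ 0.  0. -1.] F [ 0.6  0.1 -0.2] w 1.0003055474245803 travel [0.0003 0.2608 0.2863] twist 46.7
```

Request:
{"op": "arm_command", "data": {"rows": [{"travel": [0,0.261,0.286],"twist": 47,"jaw": 0.085},{"travel": [0,0.261,0.286],"twist": 47,"jaw": 0.085},{"travel": [0,0.261,0.286],"twist": 47,"jaw": 0.085},{"travel": [0,0.261,0.286],"twist": 47,"jaw": 0.085},{"travel": [0,0.261,0.286],"twist": 47,"jaw": 0.085},{"travel": [0,0.261,0.286],"twist": 47,"jaw": 0.085},{"travel": [0,0.261,0.286],"twist": 47,"jaw": 0.085},{"travel": [0,0.261,0.286],"twist": 47,"jaw": 0.085},{"travel": [0,0.261,0.286],"twist": 47,"jaw": 0.085},{"travel": [0,0.261,0.286],"twist": 47,"jaw": 0.085}]}}

```text
clock: 2.15
ee_pos: [0.6159, -0.1844, 0.2304]
ee_rot: [-0.69, -0.153, 0.691, -0.152]
force: [0.4, 0.5, 0.4]
width: 0.996
```

Run:
```python
from h import *
plan([.614,-.187,.231],-65)
I=camera_info("wrist");im=read_camera("wrist")[...,::-1].copy();cv2.imwrite("pics/w1.png",im)
h=cv2.cvtColor(im,cv2.COLOR_BGR2HSV);H,S,V=[h[...,i].astype(int) for i in range(3)]
R=cv2.Rodrigues(I['rvec'])[0];print("cam",-R.T@I['tvec'])
for nm,m,z in(("green",(H>40)&(H<90)&(S>100),.008),("black",(V<48),.066),("blue",(H>105)&(H<130)&(S>110),.008)):
    for p,c,st in blobs(m,300):
        a=axis(ray(I,p,z)); print(nm,c.round(1),st,a[0].round(4),a[1].round(1),a[2].round(4))
```

```text
t 2.15 pos [ 0.6159 -0.1844  0.2304] yawy -65.1 down [-0.002  0.001 -1.   ] F [0.4 0.5 0.4] w 0.9955509287412286 travel [-0.0006  0.0015  0.0028] twist -0.1
cam [ 0.68361083 -0.15390122  0.3719675 ]
green [431.5 112.3] [ 409   66   43   93 2345] [ 0.7383 -0.2701] 32.9 [0.0485 0.1024]
green [ 33.3 172.5] [   0  115   80  120 7271] [0.4667 0.142 ] 177.7 [0.1042 0.1699]
green [326.8 171.8] [ 300  136   55   80 1907] [ 0.6229 -0.1889] 20.3 [0.0678 0.1018]
green [418.8 240.9] [ 381  222   78   40 1691] [ 0.5905 -0.3395] 120.7 [0.0542 0.1029]
black [455.7 112.4] [ 434   73   36   79 1811] [ 0.7396 -0.2732] 34.7 [0.0328 0.0735]
black [328.1 185.9] [321 152  15  69 948] [ 0.6193 -0.191 ] 24.2 [0.0147 0.0741]
black [323.4 353. ] [    9   242   626   158 42683] [ 0.4179 -0.2792] 115.6 [0.232 0.841]
black [265.3 292.3] [ 252  257   28   70 1082] [ 0.4708 -0.1791] 28.5 [0.0293 0.0934]
blue [273.2 271.4] [ 236  243   71   63 2757] [ 0.4659 -0.1813] 99.4 [0.0974 0.0967]
```

View pics/w1.png

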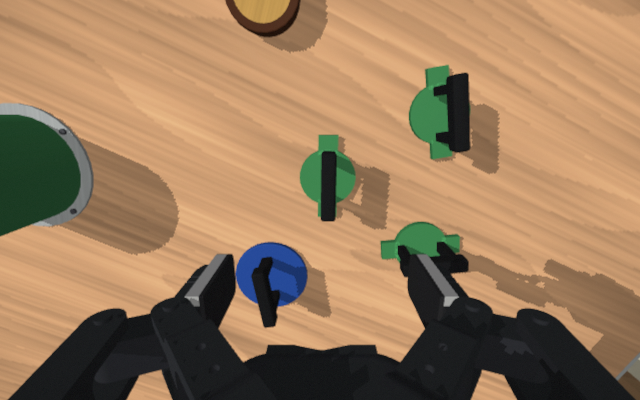

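The wrist view shows the target lid at (328,180), with its bar nearly vertical in the picture, and the blue lid at (272,272) clear of it. I'll measure again with the arm settled.

```bash
cat >> h.py <<'E'
def lidm(n,box):
    I=camera_info(n);im=read_camera(n)[...,::-1].copy();h=cv2.cvtColor(im,cv2.COLOR_BGR2HSV)
    x0,y0,x1,y1=box
    for V0 in(40,55):
        m=np.zeros(h.shape[:2],bool);m[y0:y1,x0:x1]=h[y0:y1,x0:x1,2]<V0
        for p,c,st in blobs(m,100):
            pts=ray(I,p,.066);(c2,sz,an)=cv2.minAreaRect((pts[:,:2]*1000).astype(np.float32))
            print(n,V0,"bar px",c.round(1),"mean",pts.mean(0).round(4),"rect",np.round(c2,1),np.round(sz,1),round(an,1),"pca",axis(pts)[1].round(1))
    return im
E
python3 - <<'E'
from h import *
lidm("wrist",(290,125,365,230));plan([.614,-.187,.231],-65)
im=lidm("wrist",(290,125,365,230));cv2.imwrite("pics/w2.png",im)
plan([.614,-.187,.231],-65)
lidm("top",(335,155,380,210))
I=camera_info("wrist");R=cv2.Rodrigues(I['rvec'])[0];print("cam",-R.T@I['tvec'])
h=cv2.cvtColor(im,cv2.COLOR_BGR2HSV);m=(h[...,0]>105)&(h[...,0]<130)&(h[...,1]>110)
for p,c,st in blobs(m,300):
    cn=cv2.convexHull(ray(I,p,.008)[:,:2].astype(np.float32));print("blue circ",cv2.minEnclosingCircle(cn))
im=cv2.imread("pics/top0.png");I=camera_info("top");h=cv2.cvtColor(im,cv2.COLOR_BGR2HSV);m=(h[...,0]>105)&(h[...,0]<130)&(h[...,1]>110)
for p,c,st in blobs(m,300): print("blue top",cv2.minEnclosingCircle(cv2.convexHull(ray(I,p,.008)[:,:2].astype(np.float32))))
E
```

```text
wrist 40 bar px [328.9 185.7] mean [ 0.6197 -0.1908  0.066 ] rect [ 618.7 -191.2] [74.2 14.2] 24.3 pca 24.1
wrist 55 bar px [328.9 185.9] mean [ 0.6196 -0.1909  0.066 ] rect [ 618.7 -191.4] [74.2 15.2] 24.3 pca 24.1
t 2.25 pos [ 0.6158 -0.1828  0.2309] yawy -65.0 down [-0.001  0.001 -1.   ] F [0.4 0.2 0.3] w 0.9963403656561485 travel [-0.0001  0.003   0.0034] twist 0.0
wrist 40 bar px [329.3 185.4] mean [ 0.6202 -0.1905  0.066 ] rect [ 619.1 -191.6] [74.1 14.5] 25.2 pca 24.7
wrist 55 bar px [329.4 185.6] mean [ 0.62   -0.1907  0.066 ] rect [ 618.9 -191.3] [74.3 15.1] 24.2 pca 24.5
t 2.3 pos [ 0.6159 -0.1825  0.2312] yawy -64.9 down [-0.001  0.001 -1.   ] F [ 1.3 -0.3 -0.5] w 0.9947146325125172 travel [0.0002 0.0033 0.0036] twist 0.1
top 40 bar px [366.3 169. ] mean [ 0.6387 -0.2083  0.066 ] rect [ 640.6 -211.1] [65.2 47.6] 74.2 pca 48.7
top 55 bar px [360.  179.8] mean [ 0.6147 -0.1947  0.066 ] rect [ 610.3 -188.3] [119.5  96.3] 0.2 pca 153.6
cam [ 0.6833361  -0.15160009  0.3730061 ]
blue circ ((0.4597472846508026, -0.180490642786026), 0.04983120784163475)
blue top ((0.7444778680801392, 0.20918342471122742), 0.08781926333904266)
blue top ((0.4568931460380554, -0.1817605197429657), 0.04842371121048927)
```

```bash
python3 -c "
from h import *
plan([.617,-.191,.038],-65.5)"
```

```text
t 2.35 pos [ 0.6159 -0.1824  0.2314] yawy -64.9 down [-0.  0. -1.] F [ 0.1 -0.  -0.8] w 0.9973040469744231 travel [0.1934 0.0083 0.0027] twist 0.6
```

Request:
{"op": "arm_command", "data": {"rows": [{"travel": [0.04,0.008,0.003],"twist": 0.5,"jaw": 0.085},{"travel": [0.08,0.008,0.003],"twist": 0.5,"jaw": 0.085},{"travel": [0.11,0.008,0.003],"twist": 0.5,"jaw": 0.085},{"travel": [0.14,0.008,0.003],"twist": 0.5,"jaw": 0.085},{"travel": [0.165,0.008,0.003],"twist": 0.5,"jaw": 0.085},{"travel": [0.18,0.008,0.003],"twist": 0.5,"jaw": 0.085},{"travel": [0.188,0.008,0.003],"twist": 0.5,"jaw": 0.085},{"travel": [0.193,0.008,0.003],"twist": 0.5,"jaw": 0.085},{"travel": [0.193,0.008,0.003],"twist": 0.5,"jaw": 0.085},{"travel": [0.193,0.008,0.003],"twist": 0.5,"jaw": 0.085}]}}

```text
clock: 3.35
ee_pos: [0.6178, -0.1928, 0.0398]
ee_rot: [0.692, 0.15, -0.69, 0.151]
force: [0.4, 0.0, 0.5]
width: 0.997
```

Run:
```python
from h import *
plan([.617,-.191,.038],-65.5)
im=read_camera("wrist")[...,::-1];cv2.imwrite("pics/w3.png",im)
```

```text
t 3.35 pos [ 0.6178 -0.1928  0.0398] yawy -65.5 down [ 0.002 -0.001 -1.   ] F [0.4 0.  0.5] w 0.9970921765569055 travel [ 0.0018 -0.002   0.    ] twist 0.0
```

View pics/w3.png

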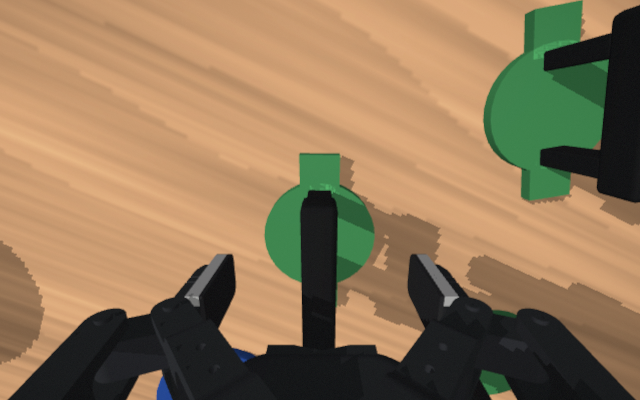

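The bar (column 319) is centred between the pads (columns 234 and 410), with nothing in the way. Closing, then lifting.

Request:
{"op": "arm_command", "data": {"rows": [{"travel": [0,0,0],"twist": 0,"jaw": 0},{"travel": [0,0,0],"twist": 0,"jaw": 0},{"travel": [0,0,0],"twist": 0,"jaw": 0},{"travel": [0,0,0],"twist": 0,"jaw": 0},{"travel": [0,0,0],"twist": 0,"jaw": 0},{"travel": [0,0,0],"twist": 0,"jaw": 0},{"travel": [0,0,0],"twist": 0,"jaw": 0},{"travel": [0,0,0],"twist": 0,"jaw": 0},{"travel": [0,0,0],"twist": 0,"jaw": 0},{"travel": [0,0,0],"twist": 0,"jaw": 0}]}}

```text
clock: 4.4
ee_pos: [0.6169, -0.1924, 0.0384]
ee_rot: [-0.691, -0.15, 0.691, -0.15]
force: [0.1, 0.6, 2.1]
width: 0.173
```

```bash
python3 -c "
from h import *
plan([.617,-.191,.22],-65.5)"
```

```text
t 4.4 pos [ 0.6169 -0.1924  0.0384] yawy -65.5 down [-0.  0. -1.] F [0.1 0.6 2.1] w 0.17278545738135526 travel [-0.1816 -0.0013 -0.0006] twist 0.0
```

Request:
{"op": "arm_command", "data": {"rows": [{"travel": [-0.01,0,0],"twist": 0,"jaw": 0},{"travel": [-0.03,0,0],"twist": 0,"jaw": 0},{"travel": [-0.06,0,0],"twist": 0,"jaw": 0},{"travel": [-0.09,0,0],"twist": 0,"jaw": 0},{"travel": [-0.12,0,0],"twist": 0,"jaw": 0},{"travel": [-0.15,0,0],"twist": 0,"jaw": 0},{"travel": [-0.17,0,0],"twist": 0,"jaw": 0},{"travel": [-0.18,0,0],"twist": 0,"jaw": 0},{"travel": [-0.18,0,0],"twist": 0,"jaw": 0},{"travel": [-0.18,0,0],"twist": 0,"jaw": 0}]}}

```text
clock: 5.4
ee_pos: [0.6163, -0.1921, 0.2169]
ee_rot: [-0.69, -0.151, 0.692, -0.15]
force: [0.5, -0.4, -2.6]
width: 0.175
```

Run:
```python
from h import *
plan([.468,.153,.22],-11.5)
im=read_camera("wrist")[...,::-1];I=camera_info("wrist");cv2.imwrite("pics/w4.png",im)
h=cv2.cvtColor(im,cv2.COLOR_BGR2HSV);m=(h[...,0]>40)&(h[...,0]<90)&(h[...,1]>100)
zs=telemetry.observe()['ee_pos'][2]+.019-.056+.008
for p,c,st in blobs(m,300): a=axis(ray(I,p,zs));print(c,st,a)
```

```text
t 5.4 pos [ 0.6163 -0.1921  0.2169] yawy -65.5 down [-0.002  0.001 -1.   ] F [ 0.5 -0.4 -2.6] w 0.1748707294870854 travel [-0.0025 -0.3755 -0.0083] twist -54.0
[429.24447077 108.71682464] [ 406   60   45   97 2532] (array([ 0.71017957, -0.21447196]), np.float64(32.91512375478311), array([0.02358867, 0.04979354]))
[ 26.87601698 174.40767598] [   0  115   65  118 5654] (array([ 0.58047326, -0.01921984]), np.float64(3.280284830980605), array([0.03850777, 0.07407406]))
[320.34196412 208.23247642] [ 266  153  110  111 5407] (array([ 0.63312373, -0.18410852]), np.float64(120.0880265966435), array([0.07201106, 0.06807483]))
[417.3980021 243.0615142] [ 378  223   81   41 1902] (array([ 0.63799248, -0.24857419]), np.float64(120.29952598379093), array([0.02624476, 0.05003497]))
```

View pics/w4.png

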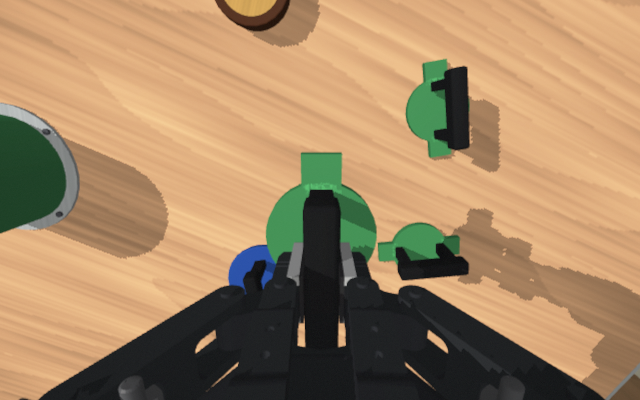

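The lid is held straight, with its far lug end at (321,153). Next I stage 150 mm short of the canister along the insertion handle direction, so the wrist camera sees the mouth.

Run:
```python
from h import *
s=telemetry.observe();I=camera_info("wrist")
for zz in(.171,.179,.188):
    q=ray(I,[[301,153],[341,153]],zz+.0)
    print(zz,q.round(4),(q.mean(0)-s['ee_pos'])[:2]@[np.cos(np.radians(24.5)),np.sin(np.radians(24.5))],np.linalg.norm(q[1]-q[0]))
plan([.438,.006,.22],-11.5)
```

```text
0.171 [[ 0.6568 -0.1599  0.171 ]
 [ 0.6672 -0.1827  0.171 ]] 0.050437444164221905 0.02501090447652254
0.179 [[ 0.6579 -0.16    0.179 ]
 [ 0.6679 -0.1818  0.179 ]] 0.05146606254608567 0.023939033629253793
0.188 [[ 0.6593 -0.1601  0.188 ]
 [ 0.6687 -0.1808  0.188 ]] 0.05262325822568229 0.022733178926076413
t 5.45 pos [ 0.616  -0.192   0.2162] yawy -65.5 down [-0.003  0.002 -1.   ] F [-0.9  0.3 -2.4] w 0.17541698451741333 travel [-0.003  -0.254   0.0798] twist -54.0
```

Request:
{"op": "arm_command", "data": {"rows": [{"travel": [0,-0.254,0.08],"twist": -54,"jaw": 0},{"travel": [0,-0.254,0.08],"twist": -54,"jaw": 0},{"travel": [0,-0.254,0.08],"twist": -54,"jaw": 0},{"travel": [0,-0.254,0.08],"twist": -54,"jaw": 0},{"travel": [0,-0.254,0.08],"twist": -54,"jaw": 0},{"travel": [0,-0.254,0.08],"twist": -54,"jaw": 0},{"travel": [0,-0.254,0.08],"twist": -54,"jaw": 0},{"travel": [0,-0.254,0.08],"twist": -54,"jaw": 0},{"travel": [0,-0.254,0.08],"twist": -54,"jaw": 0},{"travel": [0,-0.254,0.08],"twist": -54,"jaw": 0}]}}

```text
clock: 6.45
ee_pos: [0.4388, 0.0052, 0.2177]
ee_rot: [-0.548, -0.447, 0.548, -0.447]
force: [-0.1, -0.1, -1.8]
width: 0.182
```

Run:
```python
from h import *
read_camera("wrist");read_camera("wrist")
I=camera_info("wrist");im=read_camera("wrist")[...,::-1].copy();cv2.imwrite("pics/w5.png",im)
J=camera_info("top");tp=read_camera("top")[...,::-1].copy();cv2.imwrite("pics/t5.png",tp)
for nm,i,K in(("w",im,I),("t",tp,J)):
    h=cv2.cvtColor(i,cv2.COLOR_BGR2HSV);H,S,V=[h[...,k].astype(int) for k in range(3)]
    P=[]
    for p,c,st in blobs((H>22)&(H<34)&(S>150)&(V>120),8):
        q=ray(K,p,.104);print(nm,c.round(1),st,q.mean(0).round(4));
        if np.linalg.norm(q.mean(0)[:2]-[.468,.153])<.08:P.append(q.mean(0))
    if len(P)==2:d=P[0]-P[1];print("centre",(P[0]+P[1])/2,np.degrees(np.arctan2(d[1],d[0]))%180,np.linalg.norm(d))
    # steel ledges
    for p,c,st in blobs((S<45)&(V>90),150):
        q=ray(K,p,.104); 
        if np.linalg.norm(q.mean(0)[:2]-[.468,.153])<.09: print(nm,"steel",c.round(1),st,q.mean(0).round(4))
plan([.468,.153,.22],-11.5)
```

```text
w [250.4  50.6] [244  44  14  15 124] [0.4096 0.1342 0.104 ]
w steel [263.   34.9] [ 242    0   49   75 1731] [0.422  0.1425 0.104 ]
w steel [295.1  14.3] [290   0  18  40 273] [0.4492 0.1513 0.104 ]
w steel [345.5  18.3] [341   0   9  39 184] [0.486  0.1411 0.104 ]
w steel [375.2  35.2] [ 348    0   50   75 1790] [0.5063 0.1251 0.104 ]
w steel [321.5  94.5] [ 253   57  137   57 1604] [0.4574 0.0915 0.104 ]
t [185.1 217.3] [183 216   5   4  16] [0.5265 0.1725 0.104 ]
t steel [221.  224.1] [190 211  49  40 285] [0.5136 0.0984 0.104 ]
t steel [198.7 225.7] [176 218  44  21 394] [0.5096 0.1439 0.104 ]
t steel [180.8 265.3] [168 254  28  22 267] [0.4282 0.1778 0.104 ]
t 6.65 pos [0.4389 0.0052 0.2181] yawy -11.5 down [-0.  0. -1.] F [ 0.1 -0.3 -2.4] w 0.174477730209736 travel [-0.0019 -0.0011 -0.1506] twist -0.0
```

View pics/w5.png

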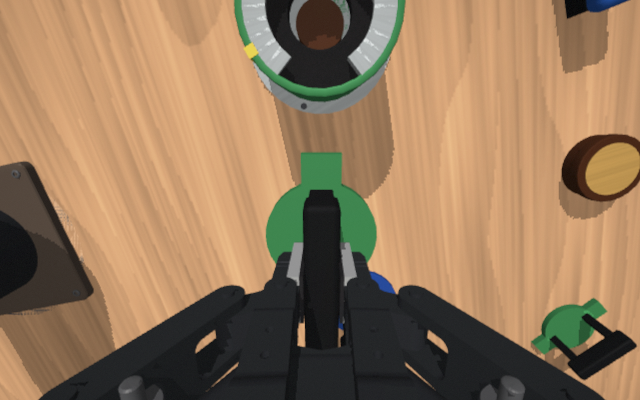

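The canister shows at the top of the picture, with the gap edges at columns 290 and 352. They lie symmetric about the lid's column 321, so the angle is right. The near yellow mark agrees with the top camera to 1 mm.

Request:
{"op": "arm_command", "data": {"rows": [{"travel": [0,-0.001,-0.03],"twist": 0,"jaw": 0},{"travel": [0,-0.001,-0.06],"twist": 0,"jaw": 0},{"travel": [0,-0.001,-0.09],"twist": 0,"jaw": 0},{"travel": [0,-0.001,-0.12],"twist": 0,"jaw": 0},{"travel": [0,-0.001,-0.14],"twist": 0,"jaw": 0},{"travel": [0,-0.001,-0.15],"twist": 0,"jaw": 0},{"travel": [0,-0.001,-0.15],"twist": 0,"jaw": 0},{"travel": [0.02,-0.001,-0.15],"twist": 0,"jaw": 0},{"travel": [0.04,-0.001,-0.15],"twist": 0,"jaw": 0},{"travel": [0.055,-0.001,-0.15],"twist": 0,"jaw": 0}]}}

```text
clock: 7.65
ee_pos: [0.4672, 0.1515, 0.1621]
ee_rot: [-0.547, -0.447, 0.548, -0.447]
force: [0.3, -0.4, -2.4]
width: 0.177
```

Run:
```python
from h import *
read_camera("wrist")
im=read_camera("wrist")[...,::-1];cv2.imwrite("pics/w6.png",im)
sd=read_camera("side")[...,::-1];w=cv2.resize(sd[200:400,300:520],None,fx=2,fy=2)
cv2.imwrite("pics/m6.png",np.hstack([w,cv2.resize(im[0:400,160:480],(320,400))]))
plan([.468,.153,.123],-11.5)
```

```text
t 7.8 pos [0.4669 0.1516 0.1623] yawy -11.6 down [-0.003 -0.001 -1.   ] F [ 0.6  0.1 -1.1] w 0.17273868601116857 travel [ 0.0393  0.0009 -0.0016] twist -0.1
```

View pics/m6.png

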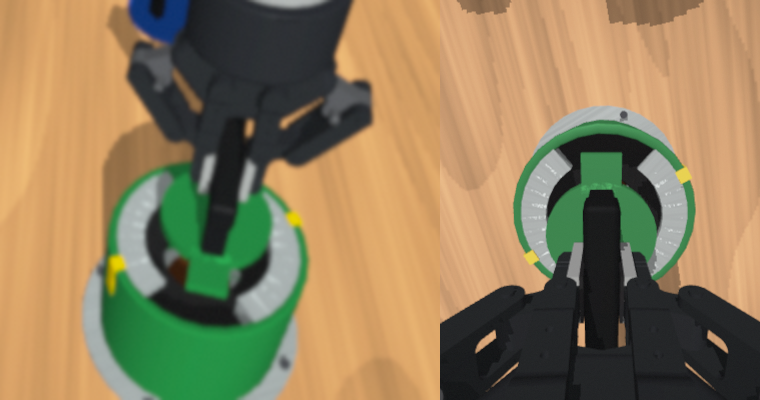

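The lid hovers over the mouth with its lugs centred in the gaps, and both yellow marks are visible. I'll use them for a final centring check.

Run:
```python
from h import *
im=cv2.imread("pics/w6.png");I=camera_info("wrist")
h=cv2.cvtColor(im,cv2.COLOR_BGR2HSV);H,S,V=[h[...,k].astype(int) for k in range(3)]
P=[ray(I,p,.104).mean(0) for p,c,st in blobs((H>22)&(H<34)&(S>120)&(V>120),40)];print(np.round(P,4))
d=P[0]-P[1];print((P[0]+P[1])/2,np.degrees(np.arctan2(d[1],d[0]))%180,np.linalg.norm(d))
```

```text
[[0.5291 0.1732 0.104 ]
 [0.4104 0.1337 0.104 ]]
[0.46974955 0.15348315 0.104     ] 18.425156714088107 0.12501705727386764
```

Request:
{"op": "arm_command", "data": {"rows": [{"travel": [0,0.0015,-0.002],"twist": 0,"jaw": 0},{"travel": [0.005,0.0015,-0.002],"twist": 0,"jaw": 0},{"travel": [0.01,0.0015,-0.002],"twist": 0,"jaw": 0},{"travel": [0.015,0.0015,-0.002],"twist": 0,"jaw": 0},{"travel": [0.02,0.0015,-0.002],"twist": 0,"jaw": 0},{"travel": [0.025,0.0015,-0.002],"twist": 0,"jaw": 0},{"travel": [0.03,0.0015,-0.002],"twist": 0,"jaw": 0},{"travel": [0.034,0.0015,-0.002],"twist": 0,"jaw": 0},{"travel": [0.037,0.0015,-0.002],"twist": 0,"jaw": 0},{"travel": [0.037,0.0015,-0.002],"twist": 0,"jaw": 0}]}}

```text
clock: 8.8
ee_pos: [0.4692, 0.1543, 0.1257]
ee_rot: [-0.547, -0.448, 0.548, -0.447]
force: [-0.3, -0.8, -2.3]
width: 0.175
```

```bash
python3 -c "
from h import *
plan([.469,.153,.123],-11.5)"
```

```text
t 8.8 pos [0.4692 0.1543 0.1257] yawy -11.5 down [-0.001 -0.    -1.   ] F [-0.3 -0.8 -2.3] w 0.17450170941449974 travel [0.0027 0.     0.0013] twist 0.0
```

Request:
{"op": "arm_command", "data": {"rows": [{"travel": [0.001,0,0.001],"twist": 0,"jaw": 0},{"travel": [0.002,0,0.001],"twist": 0,"jaw": 0},{"travel": [0.003,0,0.001],"twist": 0,"jaw": 0},{"travel": [0.003,0,0.001],"twist": 0,"jaw": 0},{"travel": [0.0035,0,0.001],"twist": 0,"jaw": 0},{"travel": [0.0035,0,0.001],"twist": 0,"jaw": 0},{"travel": [0.004,0,0.001],"twist": 0,"jaw": 0},{"travel": [0.004,0,0.001],"twist": 0,"jaw": 0},{"travel": [0.004,0,0.001],"twist": 0,"jaw": 0},{"travel": [0.004,0,0.001],"twist": 0,"jaw": 0}]}}

```text
clock: 9.8
ee_pos: [0.4695, 0.1534, 0.1233]
ee_rot: [-0.547, -0.447, 0.548, -0.448]
force: [-3.5, -0.6, 6.0]
width: 0.176
```

```bash
python3 -c "
from h import *
plan([.469,.153,.123],-11.5)"
```

```text
t 9.8 pos [0.4695 0.1534 0.1233] yawy -11.5 down [-0. -0. -1.] F [-3.5 -0.6  6. ] w 0.1757888659778998 travel [ 0.0003 -0.0004  0.0005] twist 0.0
```

It is seated: TCP z is 0.123 as predicted, with about 8 N of contact. Twisting clockwise.

Request:
{"op": "arm_command", "data": {"rows": [{"travel": [0,0,0],"twist": 5,"jaw": 0},{"travel": [0,0,0],"twist": 10,"jaw": 0},{"travel": [0,0,0],"twist": 16,"jaw": 0},{"travel": [0,0,0],"twist": 22,"jaw": 0},{"travel": [0,0,0],"twist": 28,"jaw": 0},{"travel": [0,0,0],"twist": 34,"jaw": 0},{"travel": [0,0,0],"twist": 40,"jaw": 0},{"travel": [0,0,0],"twist": 45,"jaw": 0},{"travel": [0,0,0],"twist": 48,"jaw": 0},{"travel": [0,0,0],"twist": 48,"jaw": 0}]}}

```text
clock: 10.8
ee_pos: [0.4706, 0.1531, 0.1233]
ee_rot: [0.683, 0.186, -0.681, 0.187]
force: [1.1, -1.2, 2.1]
width: 0.175
```

```bash
python3 -c "
from h import *
plan([.469,.153,.123],-71.5);print(telemetry.observe()['torque'])"
```

```text
t 10.8 pos [0.4706 0.1531 0.1233] yawy -59.5 down [ 0.003 -0.001 -1.   ] F [ 1.1 -1.2  2.1] w 0.1748976068533781 travel [ 0.0003 -0.0007  0.0014] twist 12.0
[-0.36822931 -0.13494479  0.00159148]
```

Request:
{"op": "arm_command", "data": {"rows": [{"travel": [0,0,0],"twist": 2,"jaw": 0},{"travel": [0,0,0],"twist": 4,"jaw": 0},{"travel": [0,0,0],"twist": 6,"jaw": 0},{"travel": [0,0,0],"twist": 8,"jaw": 0},{"travel": [0,0,0],"twist": 10,"jaw": 0},{"travel": [0,0,0],"twist": 11,"jaw": 0},{"travel": [0,0,0],"twist": 12,"jaw": 0},{"travel": [0,0,0],"twist": 13,"jaw": 0},{"travel": [0,0,0],"twist": 14,"jaw": 0},{"travel": [0,0,0],"twist": 14,"jaw": 0}]}}

```text
clock: 11.8
ee_pos: [0.4705, 0.1541, 0.1233]
ee_rot: [0.701, 0.103, -0.698, 0.103]
force: [2.1, 4.6, 3.0]
width: 0.176
```

```bash
python3 -c "
from h import *
plan([.469,.153,.123],-71.5);print(telemetry.observe()['torque'])"
```

```text
t 11.8 pos [0.4705 0.1541 0.1233] yawy -73.2 down [ 0.004  0.    -1.   ] F [2.1 4.6 3. ] w 0.17575851431980258 travel [0.0002 0.0006 0.0017] twist -1.7
[ 0.57640432 -0.36239735  1.37250073]
```

Request:
{"op": "arm_command", "data": {"rows": [{"travel": [0,0,0],"twist": 1,"jaw": 0},{"travel": [0,0,0],"twist": 2,"jaw": 0},{"travel": [0,0,0],"twist": 3,"jaw": 0},{"travel": [0,0,0],"twist": 4,"jaw": 0},{"travel": [0,0,0],"twist": 4,"jaw": 0},{"travel": [0,0,0],"twist": 4,"jaw": 0},{"travel": [0,0,0],"twist": 4,"jaw": 0},{"travel": [0,0,0],"twist": 4,"jaw": 0},{"travel": [0,0,0],"twist": 4,"jaw": 0},{"travel": [0,0,0],"twist": 4,"jaw": 0}]}}

```text
clock: 12.8
ee_pos: [0.4705, 0.1547, 0.1233]
ee_rot: [0.704, 0.081, -0.701, 0.081]
force: [3.7, 7.0, 2.4]
width: 0.179
```

Run:
```python
from h import *
plan([.469,.153,.123],-71.5);print(telemetry.observe()['torque'])
im=read_camera("wrist")[...,::-1];cv2.imwrite("pics/w7.png",im)
```

```text
t 12.8 pos [0.4705 0.1547 0.1233] yawy -76.8 down [ 0.004  0.    -1.   ] F [3.7 7.  2.4] w 0.17940755382565243 travel [0.0003 0.0013 0.0018] twist -5.3
[ 0.99547458 -0.32718241  2.5736302 ]
```

View pics/w7.png

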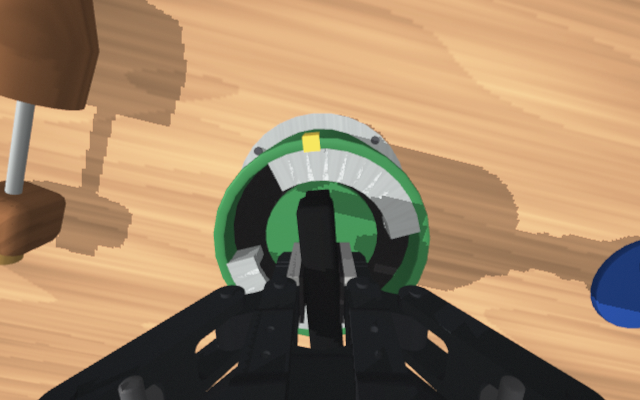

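The torque rose from 1.4 to 2.6 N m while the bar began to skew in the pads, so the lid is against its stops. The lugs are hidden under the ledges and the handle points at the mark (311,142). Releasing and retreating upward.

Request:
{"op": "arm_command", "data": {"rows": [{"travel": [0,0,0],"twist": 4,"jaw": 0.085},{"travel": [0,0,0],"twist": 0,"jaw": 0.085},{"travel": [0,0,0],"twist": 0,"jaw": 0.085},{"travel": [0,0,0],"twist": 0,"jaw": 0.085},{"travel": [0,0,0],"twist": 0,"jaw": 0.085},{"travel": [0,0,0],"twist": 0,"jaw": 0.085},{"travel": [0,0,0],"twist": 0,"jaw": 0.085},{"travel": [-0.02,0,0],"twist": 0,"jaw": 0.085},{"travel": [-0.06,0,0],"twist": 0,"jaw": 0.085},{"travel": [-0.1,0,0],"twist": 0,"jaw": 0.085}]}}

```text
clock: 13.85
ee_pos: [0.4685, 0.1532, 0.2225]
ee_rot: [-0.702, -0.077, 0.704, -0.077]
force: [0.3, 0.2, 0.3]
width: 0.997
```

Run:
```python
from h import *
read_camera("wrist");read_camera("wrist")
plan([.469,.153,.223],-71.5)
I=camera_info("wrist");im=read_camera("wrist")[...,::-1].copy();cv2.imwrite("pics/w8.png",im)
h=cv2.cvtColor(im,cv2.COLOR_BGR2HSV);H,S,V=[h[...,k].astype(int) for k in range(3)]
P=[]
for p,c,st in blobs((H>22)&(H<34)&(S>120)&(V>120),30):
    q=ray(I,p,.104).mean(0);print("y",c.round(1),q.round(4));P.append(q)
for p,c,st in blobs(V<48,200):
    q=ray(I,p,.151);print("blk",c.round(1),st,axis(q))
```

```text
t 13.95 pos [0.473  0.1538 0.2294] yawy -77.5 down [ 0.013  0.001 -1.   ] F [0.7 0.7 1.8] w 0.9978858446188836 travel [ 0.0064 -0.0001  0.0042] twist -6.0
y [312.4 135.3] [0.5275 0.1734 0.104 ]
y [326.1 261.8] [0.4101 0.1343 0.104 ]
blk [301.7 201.7] [ 263  151   69  108 3175] (array([0.47899907, 0.16992923]), np.float64(40.52533256320359), array([0.05580211, 0.09132158]))
blk [357.5 213.1] [ 332  162   46   81 1185] (array([0.47970152, 0.12575785]), np.float64(3.7910460172904834), array([0.03933999, 0.0618845 ]))
blk [589.2 255.3] [ 557  222   55   69 1992] (array([ 0.48563643, -0.06818745]), np.float64(48.33110228633472), array([0.03720363, 0.07892728]))
blk [321.3 355. ] [    9   255   625   145 41847] (array([0.3403621 , 0.12369135]), np.float64(102.52528630791811), array([0.15095659, 0.59678139]))
```

View pics/w8.png

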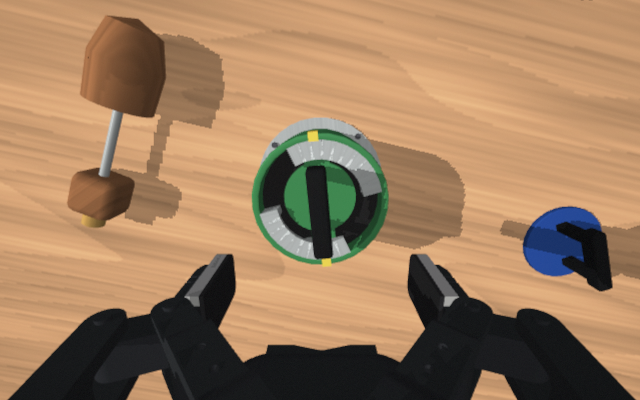

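Released: the handle runs from (316,168) to (320,256), and the marks are at (312,135) and (326,262). I'll check the angle and centre with numbers.

Run:
```python
from h import *
I=camera_info("wrist");im=read_camera("wrist")[...,::-1].copy()
g=cv2.cvtColor(im,cv2.COLOR_BGR2GRAY)
E=[]
for r in range(180,246,4):
    row=g[r,290:350].astype(int)
    idx=np.where(row<38)[0]+290; idx=idx[(idx>302)&(idx<336)]
    if len(idx): E.append((idx.mean(),r,len(idx)))
E=np.array(E);print(E[:,2])
f=np.polyfit(E[:,1],E[:,0],1);ends=[[np.polyval(f,r),r] for r in(167,256)]
q=ray(I,ends,.151);d=q[0]-q[1];print(ends,q.round(4),q.mean(0),np.degrees(np.arctan2(d[1],d[0])),np.linalg.norm(d))
plan([.469,.153,.223],-71.5)
```

```text
[20. 20. 19. 20. 20. 19. 20. 19. 19. 19. 19. 20. 23. 28. 22. 18. 18.]
[[np.float64(315.8498205359218), 167], [np.float64(321.41846372936527), 256]] [[0.5069 0.1651 0.151 ]
 [0.4373 0.1454 0.151 ]] [0.47209716 0.15526372 0.151     ] 15.816874291287842 0.07225965844797591
t 14.05 pos [0.47   0.1534 0.2237] yawy -77.5 down [ 0.003  0.    -1.   ] F [-0.4  0.4 -0.6] w 0.9953664306008674 travel [0.0007 0.0002 0.0011] twist -6.0
```

```bash
python3 -c "
from plant import *
order.job_done()"
```

```text
the job is handed in; nothing more can be done
```

I closed the canister with its own green lid, let go and handed the job in at about 14 s of the 35 s allowed. I took the leftmost of the three green lids. It went in with its lugs through the gaps and seated at the expected height. I then twisted it clockwise to its stops, where the torque rose to 2.6 N m.

Last checks, made from the wrist camera after release:

| Check | Measured | Allowed |
|---|---|---|
| Handle angle from the yellow marks | about 2.6° (15.8° against 18.4°) | 10° |
| Lid centre from the canister axis | about 3 mm | 12 mm |
| Gripper | open, about 100 mm above its release height, near-zero force | touching nothing |

- **Height and tilt:** I did not measure these after release. While I still held the lid, the tool stayed at the height expected for a seated lid, and the last picture shows nothing odd.
- **Over-twist:** I pushed the twist a few degrees past the stops, and the bar skewed slightly in the pads instead of turning further.
- **Camera disagreement:** The wrist and top cameras differed by up to about 4 mm on the lids, which was within the play on entry.
- **Blue lid:** The arm never went near it. I did not measure its position again at the end, but the last picture shows it lying undisturbed.

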